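# Reference check of the optical key gauge

## Robot

A 7-joint arm with a two-finger parallel gripper is mounted at the origin on a cart in front of the work surface, level with it; the furniture and walls round the work are solid. World frame = base frame: x ahead of the robot, y to its left, z up, the work surface at z = 0. Lengths are in m, angles in degrees, forces in N, time in s.
With the tool pointing down it reaches from about 0.35 to 0.775 m from the base axis. Payload 3.1 kg.
Tool frame: the origin (TCP) lies on the centre line of the jaws, within the pads' length; the fingertips stand 17 mm ahead of it and the grasp point (between the pads) lies 2 mm behind it (robot.tip_reach is the distance from the TCP to the fingertips, in m); z points along the fingers, y is the line along which they close (so a half turn about z gives the same grasp; the last joint's range is limited). The gripper opens to 85 mm and grips with 20 to 120 N. Pads are 22 mm wide; open, the fingers measure 114 mm over their backs; the gripper's body (76 mm by 85 mm) begins 54 mm behind the grasp point. The pads swing forward as they close: fully open they stand 13 mm farther back than shut.
Start: joints at [69.23, 17.813, 0.802, 86.603, -0.252, 75.585, -1.558], TCP at [0.173, -0.522, 0.248] pointing down, gripper open.
Joint ranges: [-154.91, 154.91], [-16.99, 109.72], [-72.82, 74.43], [7.12, 147.25], [-82.49, 262.49], [11.32, 116.49], [-174.64, 174.64]. Speed limits (degrees/s): [159.86, 159.86, 180, 180, 180, 180, 180].

## Interface

Orientations are given as [roll, pitch, yaw] about the fixed x, y, z axes, in that order (R = Rz(yaw) Ry(pitch) Rx(roll)).
In Python, from station import robot, fingers, vision, workorder, recognise gives the robot as it stands. Calls block until the motion is done:
- robot.move_to(position, orientation): joint-space move of the TCP to a pose.
- robot.line_to(position, orientation=None, velocity=0.15, f_stop=None): straight line of the TCP; orientation=None keeps the orientation; velocity is the mean speed in m/s. With f_stop (N) it stops when the force on the tool has changed by that much, and returns True; else False.
- robot.move_j(angles): joint-space move.
- fingers.gripper_to(opening, force=None): opening from 0.0 (shut) to 1.0 (fully open); force is the grip in N (None keeps the last); returns when the fingers have stopped.
- robot.pause(seconds).
- robot.inverse_kinematics(position, orientation): joint angles nearest the present ones, or None.
- vision.grab_frame(name): name is "side" or "top" or "wrist"; returns the picture (480x640x3 uint8, red, green, blue); there is no depth.
- vision.calibration(name): a dict with "mtx" (3x3 intrinsics, pixels), "extrinsics" (4x4, takes a point from world to camera coordinates); the wrist camera has in their place "T_tool_cam" (4x4, takes a point from camera to tool coordinates, whose origin is the TCP and whose axes are the flange's). Camera axes: x right, y up, looking along -z (the intrinsics and any distortion apply to the point x, -y, -z); pixel columns grow to the right and rows downward; lengths in m; the calibration is good to about 2 mm. The wrist camera is an equidistant fisheye: a pixel r from the principal point sees the ray r / f radians off the axis. A picture is of the moment at which its call begins: read the wrist's pose just before it. calibration takes no time and is no camera call.
A pose or a line that the arm cannot do raises robot.PlanningError and nothing moves.
- workorder.close_job(): hands the job in; it is judged then, once.
Trained networks look in the newest picture that a camera, given by its name, has taken for a name from the list of things; names that differ only in an ending like _2 or _b are one class to them, and where a whole thing is asked for, a point or a joint stands for the part that bears it (a point fixed in the world has none). Each returns a list of dicts, best first, with "p" (0 to 1); they miss things now and then, are a little off and sometimes report something else, mostly with a low value. They report only what shows in the picture. A call takes as long as a camera call. They do not tell look-alikes from the thing itself.
- recognise(label, camera): "rect" ([centre column, centre row, width, height] in pixels, round what is visible of it).
Readings, each from a call of its own:
- robot.current_time_s(): time.
- robot.current_joint_positions(): joint angles.
- robot.current_dq(): joint speeds.
- robot.current_joint_torque(): joint torques, N m.
- robot.current_tool_pos(): TCP position.
- robot.current_eef_rot(): TCP orientation.
- robot.current_contact_force(): force on the tool from outside, world axes, zero at the start.
- robot.current_torque(): the same for the moment, N m.
- robot.current_finger_gap(): opening from 0.0 (shut) to 1.0 (fully open).
- robot.current_gripper_force(): force on a finger pad.
Only numpy, scipy, OpenCV 4.12 (cv2) and the standard library are available. Lean on these libraries where they do the work, as an engineer would, in place of code of your own. Each camera call takes 0.05 s, during which the arm holds its last target. There are 200 camera calls.

## Task

Prepare the optical key gauge for its reference check: lower the blanking plate over the two pins on the gauge's bed until it lies flush, and let go of it. Then take the glass cell out of its stand, gripping it by its two frosted faces only and never by the clear windows, and hold it upright and still in the light path, centred between the two lenses with its windows facing them and touching nothing but the gripper. Finish while still holding it there, and leave the other things on the bench where they are.

Things in the scene. Friction and masses are not known exactly. Their poses are not given: they have to be found in the camera images.
- gauge: Fixed grey optical key gauge, base 150 (x) by 176 (y) mm, bed 12 mm above the bench. Origin: centre of its underside. On its -x half (robot side) stand two steel pins, 10 mm thick, 17 mm tall, tapered tips, at x -36, y -34 and +34 mm. Towers 40 by 30 mm, tops 100 mm above the bench, at x 38, y -69 and +69 mm; their lens barrels (26 mm across) face each other along y over a 96 mm gap.
- gauge_seat (a point): Point on the gauge's bed midway between the two pins, 12 mm above the bench; axes as the gauge. The plate's origin comes here when it is fully home.
- gauge_beam (a point): Middle of the light path, midway between the two lenses, 80 mm above the bench; axes as the gauge, the light runs along y. Over the back of the bench hangs a shelf with a row of keys along its edge, from 0.65 m ahead of the robot base and 0.34 m above the bench upward, at y below 0.18 m: keep the wrist clear of it when swinging across.
- plate: Loose aluminium blanking plate, 54 (x) by 96 (y) by 6 mm, about 140 g, lying flat; two through holes of 11.6 mm at x 0, y -34 and +34 mm; upright grip bar at its centre, 12 mm thick (x), 36 mm long (y), its top 36 mm above the plate's underside. Origin: centre of its underside. Same either way round.
- cell: Loose glass cell, 24 (x) by 40 (y) by 50 (z) mm, about 60 g, standing in the stand, underside 6 mm above the bench. Origin: centre of its underside. Its -x and +x faces (24 mm apart, 40 mm wide) are white, frosted, and may be gripped; its -y and +y faces (40 mm apart, 24 mm wide) are the clear windows; light passes along y. Same either way round.
- cell_centre (a point): Centre of the glass cell, 25 mm above its underside.
- window_a: Clear window of the cell on its -y face, 24 by 50 mm and 2 mm thick; must not be touched by the fingers. Origin: middle of its lower edge.
- window_b: Clear window of the cell on its +y face, as window_a.
- stand: Fixed black cell stand, 42 (x) by 60 (y) mm and 15 mm high, with an open-topped pocket of 28 by 44 mm and a floor 6 mm above the bench, in which the cell stands loosely. Origin: centre of its underside.
- brass_lock: Bystander, loose: brass lock cylinder, 17x69x44 mm; to be left alone. Origin: centre of its underside.
- padlock: Bystander, loose: small brass padlock lying flat, 49x32x11 mm; to be left alone. Origin: centre of its underside.
- car_key: Bystander, loose: car key with black head, 60x26x6 mm; to be left alone. Origin: centre of its underside.
- screwdriver: Bystander, loose: screwdriver, 26x192x29 mm; to be left alone. Origin: centre of its underside.
- eye_loupe: Bystander, loose: black eye loupe, 44 across, 34 high mm; to be left alone. Origin: centre of its underside.
There are look-alikes about, which are no part of the job. What is shaped like the cell but blue or orange is not meant.

How it is judged:
By the outcome, as a careful person would: the job done as asked, in the order asked, and still so for the second after the job is handed in, while the arm keeps its last pose, push and grip.
It also fails if it takes over 66 s, if anything falls off the work surface, if the arm or the gripper's body presses on something with over 40 N, if the wrist force passes 120 N, or if a joint passes its speed limit or range.

## Working session

There is one attempt and no reset: what is moved stays moved. The work goes in short steps, each a Python script; the robot and the scene stay as the last script left them, time stands still between calls to the robot, and variables do not carry over. Pictures are saved under pics/ and viewed, at most 10 in all, crops included, and the job is handed in when it is done.

```bash
mkdir -p pics; ls; python3 - <<'E'
from station import robot, fingers, vision, workorder, recognise
import cv2,numpy as np
for c in ["top","side"]:
    im=vision.grab_frame(c); cv2.imwrite(f"pics/{c}0.png",im[:,:,::-1])
    for l in ["gauge","plate","cell","stand"]:
        print(c,l,[(round(d["p"],2),np.round(d["rect"],1).tolist()) for d in recognise(l,c)])
    k=vision.calibration(c); print(k.keys(),np.round(k["mtx"],1).tolist(),np.round(k["extrinsics"],3).tolist())
print(vision.calibration("wrist"))
print(robot.current_time_s(), robot.current_eef_rot(),robot.tip_reach)
E
```

```text
pics
top gauge [(0.92, [378.1, 276.6, 98.5, 78.1]), (0.2, [238.6, 274.8, 13.4, 26.1])]
top plate [(0.87, [237.3, 238.5, 51.0, 41.7])]
top cell [(0.77, [259.8, 323.4, 22.3, 14.5]), (0.74, [206.7, 316.0, 26.3, 13.7]), (0.61, [296.0, 236.1, 14.0, 23.3])]
top stand [(0.69, [377.3, 275.1, 95.8, 74.3]), (0.59, [258.6, 320.3, 30.7, 23.2])]
dict_keys(['mtx', 'extrinsics']) [[489.1, 0.0, 314.1], [0.0, 489.1, 247.2], [0.0, 0.0, 1.0]] [[-0.005, -1.0, 0.027, 0.142], [0.997, -0.003, 0.075, -0.525], [-0.075, 0.027, 0.997, -0.992], [0.0, 0.0, 0.0, 1.0]]
side gauge [(0.66, [388.8, 204.2, 104.4, 119.6])]
side plate [(0.89, [274.4, 318.4, 46.9, 58.0])]
side cell [(0.84, [309.6, 256.1, 30.1, 33.6]), (0.68, [336.3, 388.2, 24.6, 35.8])]
side stand [(0.77, [371.9, 344.4, 42.9, 32.1])]
dict_keys(['mtx', 'extrinsics']) [[597.0, 0.0, 322.7], [0.0, 597.0, 243.3], [0.0, 0.0, 1.0]] [[-0.857, -0.515, 0.009, 0.54], [0.444, -0.73, 0.52, -0.148], [-0.261, 0.449, 0.854, -1.046], [0.0, 0.0, 0.0, 1.0]]
{'mtx': array([[371.64829954,   0.        , 321.12550168],
       [  0.        , 371.64829954, 235.71499544],
       [  0.        ,   0.        ,   1.        ]]), 'T_tool_cam': array([[-1.38055381e-03,  9.65827319e-01,  2.59182722e-01,
         6.49964968e-02],
       [ 9.99998921e-01,  1.46329571e-03, -1.26314926e-04,
         9.52714730e-05],
       [-5.01259371e-04,  2.59182268e-01, -9.65828298e-01,
        -1.25424839e-01],
       [ 0.00000000e+00,  0.00000000e+00,  0.00000000e+00,
         1.00000000e+00]])}
0.5 [-1.79996221e+02  3.07446519e-03  1.83835812e+01] 0.017
```

View pics/top0.png

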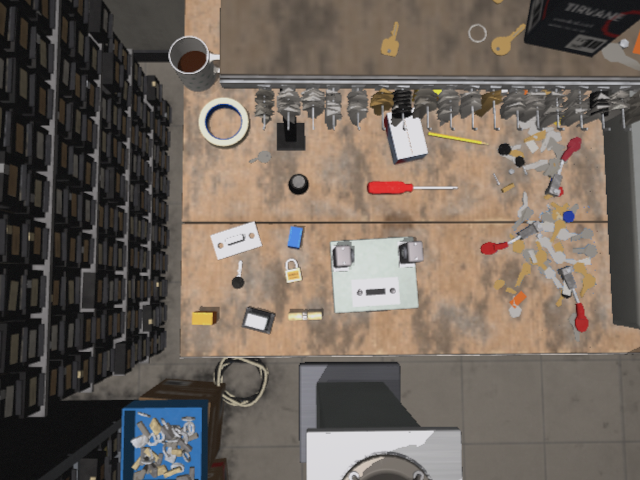

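View pics/side0.png

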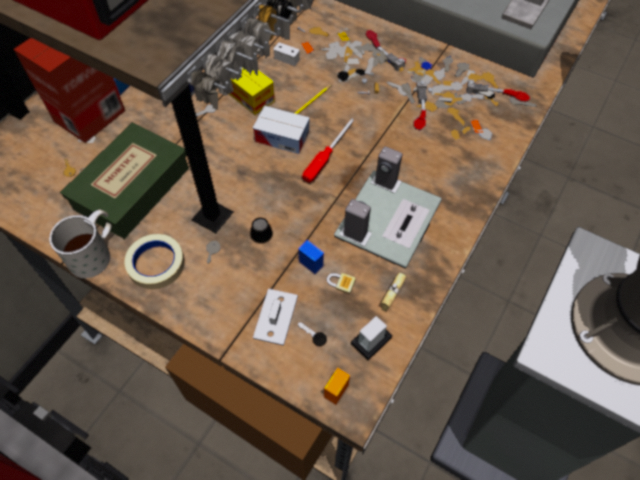

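The top picture shows the plate at (237,240), the white cell in its black stand at (258,320), the orange decoy at (204,319), the blue decoy at (296,237) and the gauge at (375,275). There is a light patch with a dark bar on the gauge bed at (375,291). In the side picture the cell is at (372,335), orange at (336,385) and blue at (311,257). The white cell in the stand fits the description. I'll confirm it and measure with the wrist camera.

```bash
cat > h.py <<'E'
from station import robot, fingers, vision, workorder, recognise
import cv2,numpy as np
from scipy.spatial.transform import Rotation as Ro
def ray(c,uv,T=None):
    k=vision.calibration(c);M=k["mtx"];x=(uv[0]-M[0,2])/M[0,0];y=(uv[1]-M[1,2])/M[1,1]
    if c=="wrist":
        r=np.hypot(x,y);s=np.sin(r)/max(r,1e-9);d=np.array([x*s,-y*s,-np.cos(r)])
        E=T@k["T_tool_cam"]
    else: d=np.array([x,-y,-1.]);E=np.linalg.inv(k["extrinsics"])
    return E[:3,3],E[:3,:3]@d
def at(c,uv,z,T=None):
    o,d=ray(c,uv,T);return (o+d*(z-o[2])/d[2])[:2]
def proj(p,T):
    k=vision.calibration("wrist");M=k["mtx"];q=np.linalg.inv(T@k["T_tool_cam"])@np.r_[p,1]
    r=np.hypot(q[0],q[1]);th=np.arctan2(r,-q[2]);return np.array([M[0,2]+M[0,0]*th*q[0]/r,M[1,2]-M[1,1]*th*q[1]/r])
def pose():
    T=np.eye(4);T[:3,:3]=Ro.from_euler("xyz",robot.current_eef_rot(),degrees=True).as_matrix();T[:3,3]=robot.current_tool_pos();return T
def snap(n):
    T=pose();im=vision.grab_frame("wrist");cv2.imwrite(f"pics/{n}.png",im[:,:,::-1]);np.save(f"pics/{n}.npy",T);return im,T
E
python3 - <<'E'
from h import *
print("plate",at("top",(237,240),.006),"cell",at("top",(258.5,320),.03),"gauge",at("top",(375,277),.012))
print("side plate",at("side",(274,318),.006),"cell",at("side",(372,340),.03), "or",at("top",(204,319),.02),"lock",at("top",(305,315),.02))
for p,rz in (((.42,.20,.28),0),((.41,0.02,.26),0)):
  for yaw in (0,180,90,-90): print(p,yaw,robot.inverse_kinematics(p,[180,0,yaw]))
E
```

```text
plate [0.5420915  0.30019893] cell [0.37827754 0.25294706] gauge [0.46368224 0.0137984 ]
side plate [0.54307968 0.31034587] cell [0.37391799 0.26715688] or [0.38035857 0.36392726] lock [0.38697547 0.15932576]
(0.42, 0.2, 0.28) 0 [  16.51738367   12.02422145  -51.79045048   94.3019797     9.62116101
   78.35415631 -126.61357128]
(0.42, 0.2, 0.28) 180 [ 19.45412551  12.97180233 -55.78483078  94.22767517  10.91547836
  78.59656974  52.17761345]
(0.42, 0.2, 0.28) 90 [-10.57174751   7.82258609 -19.14355072  95.13105447   2.62048516
  77.4867093  -30.11810145]
(0.42, 0.2, 0.28) -90 [ 23.5817619   14.70682268 -61.79094241  94.12999162  13.17006084
  79.08504778 140.0561211 ]
(0.41, 0.02, 0.26) 0 [ 37.27786916   3.03214986 -43.74484571 103.69332943   2.17920275
  74.12609728 -97.02320553]
(0.41, 0.02, 0.26) 180 [ 41.26385853   3.38350494 -47.99528485 103.5989709    2.61299112
  74.15102754  82.60421327]
(0.41, 0.02, 0.26) 90 [ 38.90167448   3.16832138 -45.47019745 103.65416204   2.34754861
  74.13545974  -7.16677346]
(0.41, 0.02, 0.26) -90 [ 54.76918195   5.27299857 -63.0211119  103.32848421   4.87960554
  74.3281711  170.52535323]
```

```bash
python3 - <<'E'
from h import *
robot.move_to([.43,.014,.24],[180,0,90]); im,T=snap("g1"); print(T[:3,3],robot.current_time_s())
print(proj([.43,.014,.012],T))
for l in ["gauge"]: print(l,[(round(d["p"],2),np.round(d["rect"],1).tolist()) for d in recognise(l,"wrist")])
robot.move_to([.47,.28,.24],[180,0,106]); im,T=snap("p1"); print(T[:3,3],robot.current_time_s())
for l in ["plate","cell","stand"]: print(l,[(round(d["p"],2),np.round(d["rect"],1).tolist()) for d in recognise(l,"wrist")])
E
```

```text
[0.43025697 0.01245521 0.23989471] 2.6833
[321.41740104 204.35643246]
gauge [(0.83, [364.2, 211.9, 171.5, 215.9])]
[0.47088064 0.27795715 0.23964481] 3.8333
plate [(0.69, [398.5, 197.9, 60.0, 95.6]), (0.67, [329.4, 182.1, 58.6, 31.5])]
cell [(0.73, [254.8, 94.7, 49.7, 52.9]), (0.66, [217.8, 205.2, 51.6, 54.3])]
stand [(0.62, [235.6, 201.8, 45.4, 72.2]), (0.21, [219.1, 204.9, 54.9, 56.1])]
```

View pics/g1.png

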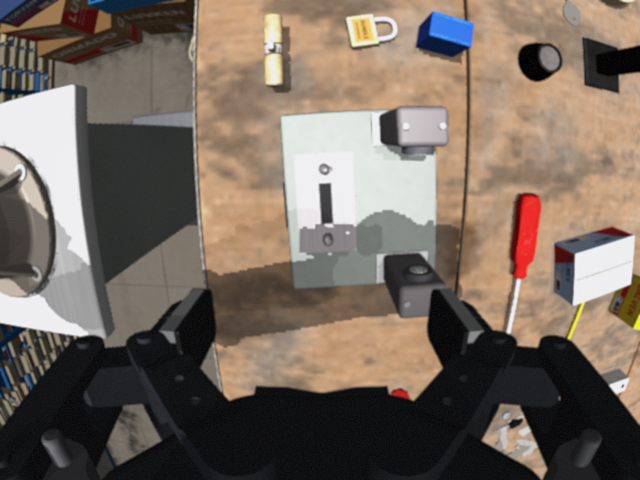

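View pics/p1.png

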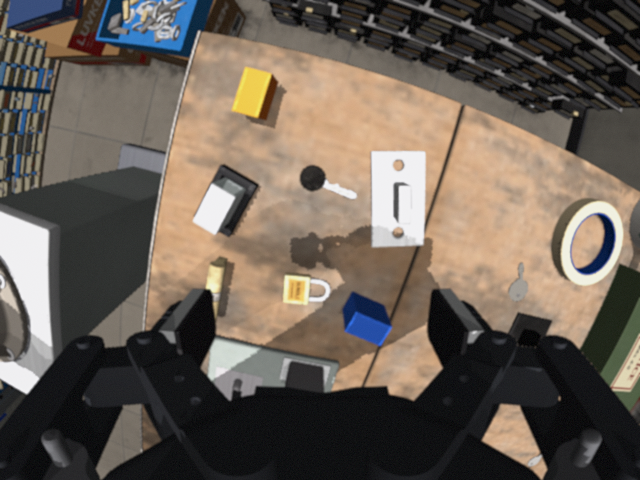

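g1: the pins are at about (325,169) and (328,239), around a painted plate outline; the towers are at (415,130) and (415,285). p1: plate holes at (398,165) and (398,233), the white cell in the black stand at about (225,203), orange at (255,93), blue at (367,318).

```bash
python3 - <<'E'
from h import *
Tg=np.load("pics/g1.npy");Tp=np.load("pics/p1.npy")
def pair(a,b,d,n):
    print(n,"mid",(a+b)/2,"sep",np.linalg.norm(a-b),"yaw of +y axis",np.degrees(np.arctan2(-(a-b)[0],(a-b)[1])),d)
for z in (.025,.029):pair(at("wrist",(325,169),z,Tg),at("wrist",(328,239),z,Tg),.068,"pins")
a=at("wrist",(398,165),.006,Tp);b=at("wrist",(398,233),.006,Tp);pair(a,b,.068,"plate")
# gauge bed corners
c=[at("wrist",p,.012,Tg) for p in ((281,115),(292,288))]; pair(c[0],c[1],.176,"gauge edge")
ims=[cv2.imread("pics/g1.png")[130:280,270:380],cv2.imread("pics/p1.png")[130:260,350:450],cv2.imread("pics/p1.png")[150:250,180:280]]
cv2.imwrite("pics/c1.png",np.hstack([cv2.resize(i,(266,266*i.shape[0]//i.shape[1]),interpolation=3)[:266] for i in ims]))
robot.move_to([.545,.305,.20],[180,0,106]);robot.pause(.4);im,T=snap("p2");print(T[:3,3],robot.current_eef_rot())
print([(round(d["p"],2),np.round(d["rect"],1).tolist()) for d in recognise("plate","wrist")],robot.current_time_s())
cv2.imwrite("pics/p2c.png",cv2.resize(im[100:300,220:420,::-1],(600,600),interpolation=3))
E
```

```text
pins mid [0.43467649 0.01622874] sep 0.06642460299154514 yaw of +y axis 2.32645011290403 0.068
pins mid [0.43462462 0.01695014] sep 0.06564382290396287 yaw of +y axis 2.3264501129040354 0.068
plate mid [0.54220435 0.30386838] sep 0.06868692696881411 yaw of +y axis 18.121248976508415 0.068
gauge edge mid [0.395734   0.01372703] sep 0.1734629609832554 yaw of +y axis 2.2659211404976882 0.176
[0.54481766 0.30498836 0.20087201] [1.79942900e+02 1.38321761e-02 1.06011712e+02]
[(0.57, [318.9, 210.8, 66.9, 108.8]), (0.16, [241.3, 196.0, 62.3, 33.6])] 4.925
```

View pics/c1.png

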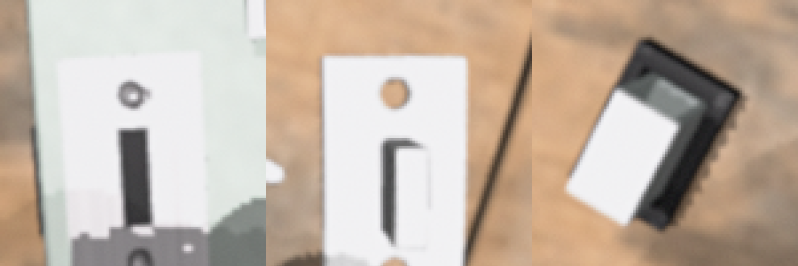

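View pics/p2c.png

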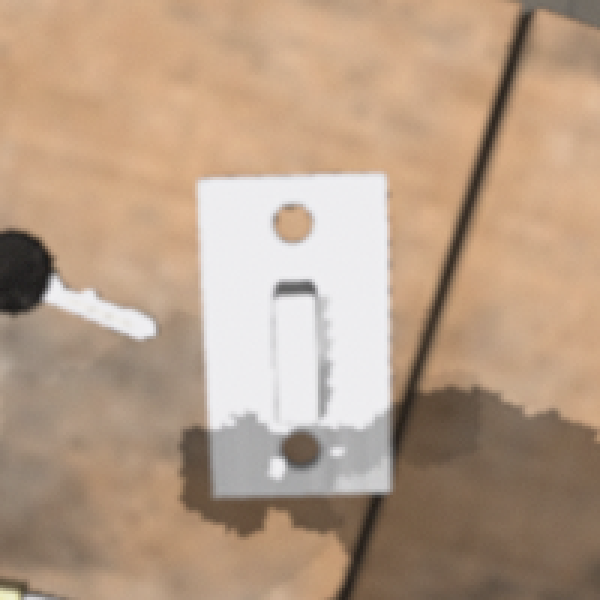

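p2c: the holes are at crop (293,222) and (301,449), which is (317.7,174) and (320.3,249.7) in the full picture. c1 confirms the cell is the white-faced one in the black stand. Next, the same view over the pins, so calibration bias cancels out.

```bash
python3 - <<'E'
from h import *
T=np.load("pics/p2.npy");a=at("wrist",(317.7,174),.006,T);b=at("wrist",(320.3,249.7),.006,T)
y=np.degrees(np.arctan2(-(a-b)[0],(a-b)[1]));print("plate",(a+b)/2,np.linalg.norm(a-b),y)
robot.move_to([.435,.017,.223],[180,0,92.3]);robot.pause(.4);im,T=snap("g2");print(T[:3,3],robot.current_eef_rot(),robot.current_time_s())
cv2.imwrite("pics/g2c.png",cv2.resize(im[120:320,250:450,::-1],(600,600),interpolation=3))
E
```

```text
plate [0.54265341 0.30460888] 0.06816050817244798 17.795713585563078
[0.43514514 0.01749507 0.22297516] [-1.79997821e+02 -2.14282100e-02  9.23455022e+01] 6.5583
```

View pics/g2c.png

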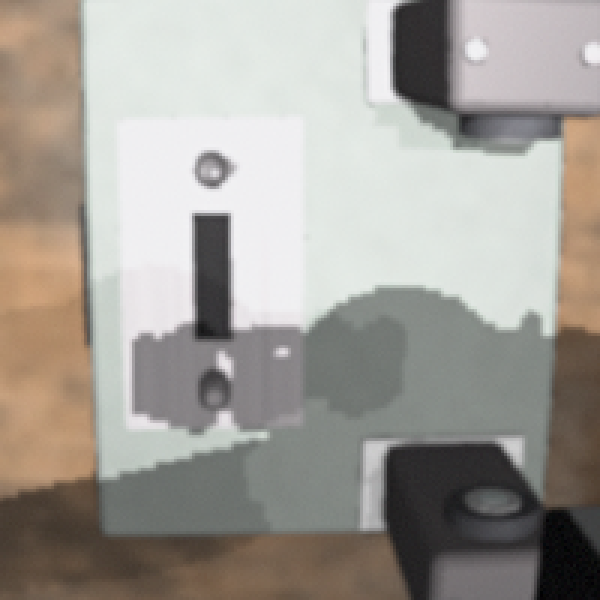

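g2c: the painted bar slot is centred at about (212,276), the upper pin tip is at (210,169) and the lower pin is at about (213,388). The lens towers are at upper and lower right.

```bash
python3 - <<'E'
from h import *
T=np.load("pics/g2.npy");f=lambda u,v,z:at("wrist",(250+u/3,120+v/3),z,T)
def pr(n,a,b):print(n,(a+b)/2,np.linalg.norm(a-b),np.degrees(np.arctan2(-(a-b)[0],(a-b)[1])))
pr("tips",f(211,169,.029),f(214,390,.029))
pr("tips2",f(211,169,.029),f(214,384,.029))
pr("mid",f(211,169,.021),f(214,390,.021))
pr("slot",f(211,213,.012),f(214.5,339,.012))
pr("outlineL",f(117,119,.012),f(127,430,.012));pr("outlineR",f(305,121,.012),f(302,428,.012))
pr("edgeL",f(83,0,.012),f(103,534,.012))
# predicted crop pixels for hypothesised gauge pose
for s in ([.4350,.0170],):
  for yaw in (1.5,2.3,3):
    R=Ro.from_euler("z",yaw,degrees=True).as_matrix()
    for q in ([0,.034,.017],[0,.034,0],[0,-.034,.017],[0,-.034,0],[0,.018,0],[0,-.018,0]):
      print(yaw,q,np.round((proj(np.r_[s,.012]+R@q,T)-[250,120])*3,1))
E
```

```text
tips [0.43441445 0.01676534] 0.066190162041739 3.0299876622979394
tips2 [0.43437693 0.01770475] 0.06431001645804207 3.051703494947391
mid [0.43446757 0.01512079] 0.06784785680330685 3.029987662297899
slot [0.43453875 0.01485276] 0.03960739114064991 3.830371373347828
outlineL [0.40645381 0.01311104] 0.09851333804896775 3.0683871355377077
outlineR [0.46267832 0.01538244] 0.09719625383255207 2.7363807934024282
edgeL [0.39702977 0.01252369] 0.17143698591885156 3.062336494196583
1.5 [0, 0.034, 0.017] [216.2 165.1]
1.5 [0, 0.034, 0] [216.1 159.6]
1.5 [0, -0.034, 0.017] [213.  392.2]
1.5 [0, -0.034, 0] [213.1 376.1]
1.5 [0, 0.018, 0] [215.4 211.9]
1.5 [0, -0.018, 0] [213.7 326.8]
2.3 [0, 0.034, 0.017] [214.5 165.1]
2.3 [0, 0.034, 0] [214.5 159.6]
2.3 [0, -0.034, 0.017] [214.6 392.2]
2.3 [0, -0.034, 0] [214.6 376.2]
2.3 [0, 0.018, 0] [214.5 211.9]
2.3 [0, -0.018, 0] [214.6 326.8]
3 [0, 0.034, 0.017] [213.1 165.1]
3 [0, 0.034, 0] [213.2 159.6]
3 [0, -0.034, 0.017] [216.  392.2]
3 [0, -0.034, 0] [215.9 376.1]
3 [0, 0.018, 0] [213.8 211.9]
3 [0, -0.018, 0] [215.3 326.8]
```

```bash
cat >> h.py <<'E'
def holes(bgr,T,cxy,yaw,z=.006):
    sat=cv2.resize(cv2.cvtColor(bgr,cv2.COLOR_BGR2HSV)[:,:,1],None,fx=4,fy=4,interpolation=cv2.INTER_CUBIC);out=[]
    for s in (.034,-.034):
        p=np.r_[cxy,z]+Ro.from_euler("z",yaw,degrees=True).apply([0,s,0]);u=(proj(p,T)*4+1.5).astype(int);w=44
        c=sat[u[1]-w:u[1]+w,u[0]-w:u[0]+w];_,m=cv2.threshold(c,0,255,cv2.THRESH_OTSU)
        n,l,st,ce=cv2.connectedComponentsWithStats(m)
        i=min(range(1,n),key=lambda i:np.hypot(*(ce[i]-w))+(1e3 if st[i,4]<300 else 0))
        px=(ce[i]+u-w-1.5)/4;print("hole px",px,"area",st[i,4]/16);out.append(at("wrist",px,z,T))
    a,b=out;print("plate",(a+b)/2,"sep",np.linalg.norm(a-b),"yaw",np.degrees(np.arctan2(-(a-b)[0],(a-b)[1])))
E
python3 - <<'E'
from h import *
holes(cv2.imread("pics/p2.png"),np.load("pics/p2.npy"),[.5426,.3046],17.8)
o=[180,0,107.8];c=[.5426,.3046]
robot.move_to(c+[.10],o);robot.line_to(c+[.029],velocity=.12,f_stop=15)
print("low",robot.current_tool_pos(),robot.current_contact_force())
fingers.gripper_to(0,force=30);print("gap",robot.current_finger_gap(),robot.current_gripper_force(),robot.current_tool_pos(),robot.current_eef_rot())
fingers.gripper_to(.8);robot.line_to(c+[.20],velocity=.2);robot.pause(.4)
im,T=snap("p3");print(T[:3,3],robot.current_eef_rot(),robot.current_time_s())
holes(cv2.imread("pics/p3.png"),T,c,17.8)
E
```

```text
hole px [317.29233655 173.99048767] area 116.625
hole px [319.72347961 248.96967865] area 90.4375
plate [0.54224649 0.30473871] sep 0.06748049145257531 yaw 17.671796117893386
low [0.54303089 0.30492305 0.02971739] [-0.02178333  0.32684395  0.05964145]
gap 0.13679377860862305 31.37863039970398 [0.54280428 0.30476755 0.02924458] [ 1.79967741e+02 -1.05286304e-02  1.07797046e+02]
[0.54246654 0.30450972 0.19952904] [-1.79972453e+02 -1.54867776e-04  1.07805148e+02] 11.25
hole px [321.60427666 174.43321014] area 118.375
hole px [321.57151401 249.64106288] area 91.4375
plate [0.5420153  0.30479878] sep 0.06740231374023542 yaw 17.71614295715065
```

```bash
python3 - <<'E'
from h import *
c=[.5428,.3048];o=[180,0,107.8]
robot.line_to(c+[.029],velocity=.2,f_stop=15);fingers.gripper_to(0,force=40)
print("grip",robot.current_tool_pos(),robot.current_eef_rot(),robot.current_finger_gap())
robot.line_to(c+[.20],velocity=.2)
s=[.4353,.0150];o=[180,0,93.1]
robot.move_to(s+[.10],o);robot.pause(.2);robot.line_to(s+[.064],velocity=.08);robot.pause(.3)
snap("s1")
print(robot.current_tool_pos(),robot.current_eef_rot(),robot.current_contact_force())
hit=robot.line_to(s+[.0412],velocity=.03,f_stop=6);robot.pause(.2)
print(hit,robot.current_tool_pos(),robot.current_contact_force(),robot.current_torque(),robot.current_time_s())
E
```

```text
grip [0.54308642 0.30500478 0.02960542] [ 1.79950022e+02 -5.57001220e-03  1.07796514e+02] 0.13010520283620958
[0.43515357 0.0147394  0.06373671] [-1.79983182e+02  5.64195211e-03  9.30818005e+01] [-0.04620265 -0.16906057 -1.95140399]
True [0.43538211 0.01501525 0.06284813] [-0.55490374  1.2287543   5.28990795] [-0.17499218  0.18290576 -0.04419334] 16.6667
```

```bash
python3 - <<'E'
from h import *
snap("s2");a=cv2.imread("pics/s2.png")[60:360,120:520];cv2.imwrite("pics/s2c.png",cv2.resize(a,(800,600),interpolation=3))
E
```

```text
(no output)
```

View pics/s2c.png

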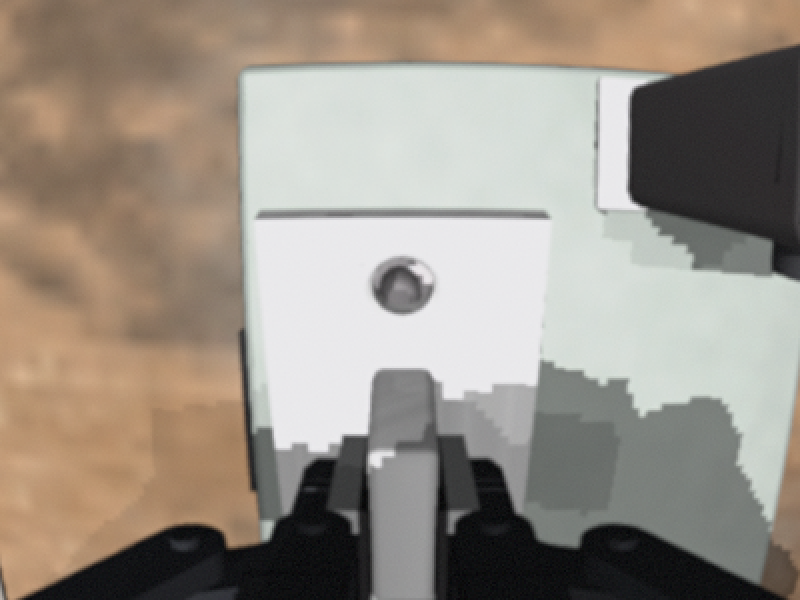

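The upper pin shows centred inside the plate's hole (403,285); the bar is gripped squarely. Next I'll check whether that was real contact.

```bash
python3 - <<'E'
from h import *
print(robot.current_contact_force(),robot.current_torque(),robot.current_finger_gap(),robot.current_gripper_force())
for i in range(3):
  z=robot.current_tool_pos()[2]
  h=robot.line_to([.4353,.0150,max(.0412,z-.008)],velocity=.03,f_stop=10);robot.pause(.15)
  print(h,robot.current_tool_pos(),robot.current_contact_force(),robot.current_torque(),robot.current_time_s())
  if h: break
E
```

```text
[0.0651298  0.6982324  4.17544208] [-0.18860957  0.16006282 -0.07248674] 0.13100361396189555 47.992132902145386
True [0.43602748 0.01579399 0.06094173] [0.76842951 0.63117984 3.72414718] [-0.18190201 -0.22050081  0.00042072] 17.075
```

```bash
python3 - <<'E'
from h import *
from scipy.optimize import least_squares
I=np.eye(4)
# tool-frame features (T=I): x=plate +y approx, y = plate +x?, z down
obs=np.array([[321.5,202.5],[249,169],[394.5,168.5],[308,246],[336,246]])  # hole, top-face corners, bar-top? far edge of bar base
obs=obs[:3]
P=np.array([[.034,0,0],[.048,-.027,0],[.048,.027,0]])
for swap in (1,-1):
  Q=P*[1,swap,1]
  def f(v):  # tilt about tool y, yaw, tx, ty, tz (top face)
    R=Ro.from_euler("yz",v[:2]).as_matrix();t=v[2:]
    return np.ravel([proj(R@q+t,I)-o for q,o in zip(Q,obs)])
  s=least_squares(f,[0,0,0,0,.0232],x_scale=[.1,.1,.01,.01,.01]);print(swap,s.cost,np.degrees(s.x[:2]),s.x[2:])
  print([proj(q+[0,0,.0232],I).round(1).tolist() for q in Q])
E
```

```text
1 0.042249217822356196 [14.66046643 -0.09035418] [ 7.75253233e-03 -3.95413749e-05  2.32256276e-02]
[[322.0, 214.9], [255.3, 181.5], [388.5, 181.3]]
-1 0.04224921782235107 [-194.66046648  179.90964582] [ 7.75253234e-03 -3.95413755e-05  2.32256276e-02]
[[322.0, 214.9], [388.5, 181.3], [255.3, 181.5]]
```

```bash
python3 - <<'E'
from h import *
for n in ("s1","s2"):
    g=cv2.imread(f"pics/{n}.png").astype(int)[100:230,290:305].mean((1,2));d=np.diff(g);print(n,"edge rows",100+np.argsort(-abs(d))[:4],"hole col321",)
c=[.5428,.3048]
robot.line_to([.4353,.0150,.10],velocity=.15)
robot.move_to(c+[.12],[180,0,107.8]);robot.pause(.2)
robot.line_to(c+[.055],velocity=.15)
h=robot.line_to(c+[.0292],velocity=.05,f_stop=25);robot.pause(.1);print(h,robot.current_tool_pos(),robot.current_contact_force())
if h: h=robot.line_to(c+[.0292],velocity=.03,f_stop=15);print(h,robot.current_tool_pos(),robot.current_contact_force())
fingers.gripper_to(.6);robot.line_to(c+[.20],velocity=.2);robot.pause(.4)
im,T=snap("p4");print(T[:3,3],robot.current_time_s());holes(cv2.imread("pics/p4.png"),T,c,17.8)
E
```

```text
s1 edge rows [168 167 164 163] hole col321
s2 edge rows [168 167 164 163] hole col321
False [0.5423619  0.30687703 0.030513  ] [-1.90207686  0.74606813  5.43348233]
[0.54265994 0.30467802 0.19948244] 22.1417
hole px [321.69095365 167.78988414] area 105.1875
hole px [321.51312455 243.25280594] area 86.3125
plate [0.54042117 0.31054655] sep 0.067165859166244 yaw 17.607573088615283
```

```bash
cat >> h.py <<'E'
def edge(n):
    im,T=snap(n);g=cv2.GaussianBlur(im,(3,3),0).astype(int)[140:212,275:305].mean((1,2));d=np.diff(g);i=np.argsort(-abs(d))[:3]
    print(n,"edge rows",140+i,d[i].round(),"z",T[2,3])
E
python3 - <<'E'
from h import *
c=[.5411,.3105]
robot.line_to(c+[.05],velocity=.15);robot.line_to(c+[.0292],velocity=.06,f_stop=15);robot.pause(.2);fingers.gripper_to(0,force=110);robot.pause(.3)
edge("t0");print("grip",robot.current_tool_pos(),robot.current_eef_rot(),robot.current_finger_gap(),robot.current_gripper_force())
robot.line_to(c+[.06],velocity=.05);robot.pause(.2);edge("t1")
robot.line_to(c+[.12],velocity=.08);robot.pause(.2);edge("t2");print(robot.current_time_s())
E
```

```text
t0 edge rows [180 181 179] [40. 23. 23.] z 0.02962720618957226
grip [0.5413961  0.31076382 0.02965518] [ 1.79950155e+02 -1.40285463e-02  1.07798673e+02] 0.11343635689986385 108.43112826347351
t1 edge rows [180 179 181] [42. 26. 23.] z 0.05955305729206505
t2 edge rows [180 179 181] [43. 29. 22.] z 0.11927886571320617
26.9583
```

```bash
python3 - <<'E'
from h import *
s=[.4353,.0150];o=[180,0,93.1]
robot.line_to([.53,.28,.17],velocity=.12);robot.line_to(s+[.17],o,velocity=.15);robot.line_to(s+[.064],velocity=.10);robot.pause(.3);edge("t3")
print(robot.current_tool_pos(),robot.current_eef_rot(),robot.current_contact_force(),robot.current_torque())
hit=robot.line_to(s+[.0412],velocity=.03,f_stop=8);robot.pause(.2);edge("t4")
print(hit,robot.current_tool_pos(),robot.current_contact_force(),robot.current_torque(),robot.current_time_s())
a=cv2.imread("pics/t4.png")[100:300,220:420];cv2.imwrite("pics/t4c.png",cv2.resize(a,(600,600),interpolation=3))
E
```

```text
t3 edge rows [180 178 177] [ 35. -33. -26.] z 0.06428493050763302
[0.43545254 0.01490769 0.06419391] [1.79975948e+02 1.17551469e-02 9.30879815e+01] [-0.15615471  0.69649415 -1.90741809] [-0.02103918 -0.01813014  0.02347975]
t4 edge rows [178 180 181] [-35.  34.  25.] z 0.04152361154713956
True [0.43478831 0.01493582 0.04153337] [-0.20069389  1.20919647  5.98695923] [ 0.00349199 -0.01529188 -0.0837054 ] 32.1667
```

```bash
python3 - <<'E'
from h import *
fingers.gripper_to(.45);robot.pause(.1);p=robot.current_tool_pos();print(p,robot.current_contact_force())
robot.line_to([.4353,.0150,.18],velocity=.2);robot.pause(.2);im,T=snap("g5");holes(cv2.imread("pics/g5.png"),T,[.4345,.015],3,.018)
robot.move_to([.378,.258,.20],[180,0,75]);robot.pause(.4);im2,T=snap("c5");print(T[:3,3],robot.current_time_s())
for l in ("cell","stand"): print(l,[(round(d["p"],2),np.round(d["rect"],1).tolist()) for d in recognise(l,"wrist")])
a=im[120:320,240:440];b=im2[110:310,220:420]
cv2.imwrite("pics/f.png",np.hstack([cv2.resize(a,(300,300),interpolation=3)]+[cv2.resize(b,(500,500),interpolation=3)[:300]]) if 0 else cv2.copyMakeBorder(np.hstack([np.vstack([cv2.resize(a,(200,200),interpolation=3),np.zeros((400,200,3),np.uint8)]),cv2.resize(b,(600,600),interpolation=3)]),0,0,0,0,0)[:,:,::-1])
E
```

```text
[0.43349783 0.01452398 0.04066393] [-0.5496014  -0.05104388 -0.1415082 ]
hole px [322.75       178.15449766] area 107.0
hole px [322.58901625 261.64603889] area 107.6875
plate [0.43408193 0.01536707] sep 0.06782756672236954 yaw 2.970360345003943
[0.37837296 0.25739365 0.1999256 ] 35.1833
cell [(0.97, [517.8, 252.7, 62.5, 41.6]), (0.89, [293.0, 92.2, 47.4, 63.1]), (0.67, [445.6, 378.8, 131.2, 136.5]), (0.6, [320.9, 220.1, 33.1, 59.9]), (0.22, [323.2, 215.1, 50.1, 71.4])]
stand [(0.9, [321.6, 214.1, 49.5, 73.1])]
```

View pics/f.png

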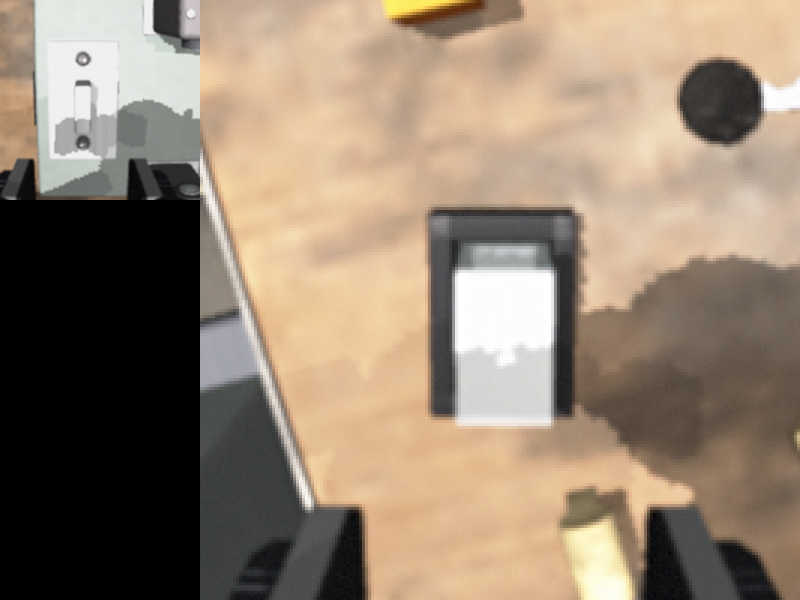

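The plate lies flush with both pins showing through its holes at f.png (83,58) and (83,142). The white cell stands in the black stand, its top face spanning about x 453–555 and y 267–426, square with the tool.

```bash
python3 - <<'E'
from h import *
T=np.load("pics/c5.npy");f=lambda x,y,z:at("wrist",((x-200)/3+220,y/3+110),z,T)
q=np.array([f(453,267,.056),f(555,267,.056),f(456,426,.056),f(553,426,.056)]);c=q.mean(0)
l=(q[0]+q[1]-q[2]-q[3])/2;print("cell",c,"len",np.linalg.norm(l),"wid",np.linalg.norm(q[1]-q[0]),np.linalg.norm(q[3]-q[2]),"yaw",np.degrees(np.arctan2(-l[0],l[1])))
s=np.array([f(430,212,.015),f(577,212,.015),f(430,416,.015),f(574,416,.015)]);print("stand",s.mean(0),np.linalg.norm(s[0]-s[2]),np.linalg.norm(s[0]-s[1]))
yaw=90+np.degrees(np.arctan2(-l[0],l[1]))
assert abs(yaw-75)<3 and abs(np.linalg.norm(l)-.04)<.004
c=list(c);o=[180,0,yaw]
fingers.gripper_to(.6);robot.line_to(c+[.12],o,velocity=.2);robot.pause(.1)
h=robot.line_to(c+[.042],velocity=.1,f_stop=10);robot.pause(.2);print(h,robot.current_tool_pos(),robot.current_contact_force())
if not h:
    fingers.gripper_to(0,force=60);robot.pause(.2)
    print("grip",robot.current_tool_pos(),robot.current_eef_rot(),robot.current_finger_gap(),robot.current_gripper_force())
    robot.line_to(c+[.10],velocity=.06);robot.pause(.2);snap("d1");print(robot.current_finger_gap(),robot.current_contact_force(),robot.current_time_s())
E
```

```text
cell [0.37829868 0.25766606] len 0.04071740853393286 wid 0.024950095707345223 0.02458321332044576 yaw -14.972179414555454
stand [0.37775288 0.25728428] 0.05953553729178934 0.041092593530787536
False [0.37875049 0.25796266 0.04257025] [-0.41245033  0.72083833 -0.45609176]
grip [0.37865519 0.25796253 0.04237037] [ 1.79960506e+02 -3.53317590e-02  7.50260538e+01] 0.2757419708782236 58.94434332847595
0.27146463668731574 [-0.15546584 -0.21263151  0.1782896 ] 39.275
```

```bash
python3 - <<'E'
from h import *
o=[180,0,93];b=[.5089,.0189]
robot.line_to([.3783,.2577,.19],velocity=.12);robot.line_to(b+[.19],o,velocity=.14);robot.pause(.2)
h=robot.line_to(b+[.0914],velocity=.06,f_stop=8);robot.pause(.4)
print(h,robot.current_tool_pos(),robot.current_eef_rot(),robot.current_contact_force(),robot.current_finger_gap(),robot.current_time_s())
im,T=snap("e1");
im2=vision.grab_frame("side")[130:280,320:470]
cv2.imwrite("pics/e.png",np.hstack([cv2.resize(im[100:400,170:470],(400,400),interpolation=3),cv2.resize(im2,(400,400),interpolation=3)])[:,:,::-1])
E
```

```text
False [0.50892314 0.0188862  0.09143071] [1.79997220e+02 4.88197336e-04 9.29961662e+01] [-0.09434551 -0.64731527 -0.96374407] 0.27096717677819976 44.6583
```

View pics/e.png

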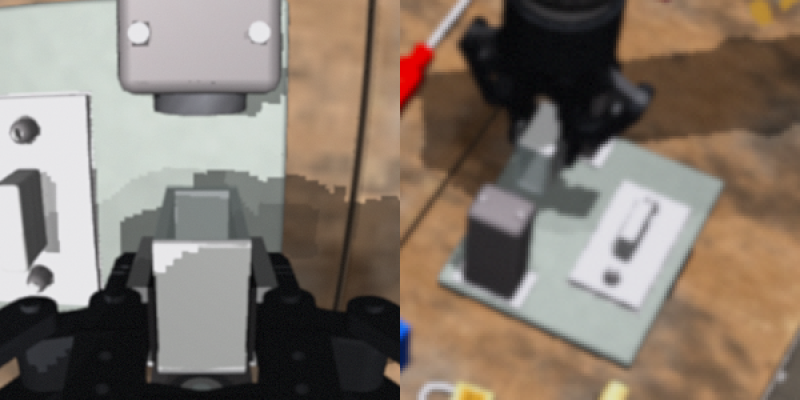

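```bash
python3 - <<'E'
from h import *
f=lambda x,y,z:((proj(np.array([x,y,z]),np.eye(4))-[170,100])*4/3).round(1).tolist()
for y in (-.012,.012): print(f(.02,y,-.0136),f(-.02,y,-.0136),f(.02,y,.0364))
# barrel face lower edge, gauge +y lens at gap 48mm, lens height 80 -> tool z .0114; top of rim
for y in (-.013,.013): print("barrel",f(.048,y,.0114))
E
```

```text
[153.6, 240.8] [159.6, 373.0] [167.2, 185.7]
[252.1, 240.7] [246.2, 372.8] [237.9, 185.7]
barrel [155.9, 112.9]
barrel [249.3, 112.8]
```

The picture matches the predicted level cell to within about 1 mm: its top edges are at rows 240 and 373, and the barrel face is at row 113. The cell is upright, centred between the lenses and clear of everything else, so I'm handing the job in.

```bash
python3 -c "
from h import *
print(workorder.close_job(),robot.current_time_s())"
```

```text
the job is handed in; nothing more can be done
the job is handed in; nothing more can be done
```

The job is handed in: the blanking plate lies flush on its two pins, and the gripper is holding the glass cell by its frosted faces, upright and centred between the lenses to within about 1 mm, at about 45 s of the 66 s allowed.

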